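Load the reagent bottle carrier

ROBOT

A 6-joint arm with a two-finger parallel gripper is mounted at the origin on the work surface. World frame = base frame: x ahead of the robot, y to its left, z up, the work surface at z = 0. Lengths are in mm, angles in rad, forces in N, time in s.
With the tool pointing down it reaches from about 275 to 750 mm from the base axis. Payload 10.2 kg.
Tool frame: the origin (TCP) lies midway between the tips of the shut fingers; the grasp point (between the pads) lies 19 mm behind it; z points along the fingers, x is the direction in which the jaws open and shut, and the axes are right-handed (so a half turn about z gives the same grasp; the last joint's range is limited). The gripper opens to 85 mm and grips with 20 to 120 N. Pads are 22 mm wide; open, the fingers measure 114 mm over their backs; the gripper's body (76 mm by 85 mm) begins 54 mm behind the grasp point. The pads swing forward as they close: fully open they stand 13 mm farther back than shut.
Start: joints at [1.002, 0.313, 1.498, -0, 1.331, -0.223], TCP at [177.961, 493.924, 231.294] pointing down, gripper open.
Joint ranges: [-2.94, 2.94], [-0.97, 2.17], [0.19, 2.56], [-1.23, 4.37], [0.02, 3.11], [-2.88, 2.88]. Speed limits (rad/s): [2.39, 2.39, 3.01, 3.14, 3.14, 3.14].

INTERFACE

Orientations are given as [roll, pitch, yaw] about the fixed x, y, z axes, in that order (R = Rz(yaw) Ry(pitch) Rx(roll)).
In Python, from bench import ctrl gives the robot as it stands. The module is installed in compiled form; this text tells all that it offers.
- The arm moves only by the tool drive_tool, never from a script. Its argument "plan" is a list that holds one entry, the list of rows, each a list of 5 numbers: the finger opening in mm, from 0 to 85.4, then the shift along the tool's x, y, z in units of 50 mm (1.0 is 50 mm), then the turn about the tool's z in units of 10 degrees (1.0 is 10 degrees). A call has exactly 8 rows; each row is the pose to reach, as a shift and turn from the pose commanded when the call began, along the tool's axes at that moment; what a row does not reach only later rows make up. A row lasts 1/8 s, in which the tool goes at most 62.5 mm and 10.7 degrees, less where a joint would pass 70% of its speed; a pose out of reach is approached as far as the arm can. A call with a gripper value outside its range is refused whole. The fingers move at their own pace and stop on an object; "grip_force" is the grip in N (left out, the last holds). Time passes only in rows, so rows that repeat a pose let the fingers close, or fill a call up. It gives the time, the measured TCP pose, the force and the opening at its end, in the units of the state.
- ctrl.state(): the state, without advancing time (a new reading comes with each control period).
- ctrl.get_image(name): name is "scene" or "top"; returns the picture (420x560x3 uint8, blue, green, red); there is no depth.
- ctrl.get_calibration(name): a dict with "fx", "fy", "cx", "cy" (pixels), "cam_to_world" (4x4, takes a point from camera to world coordinates). Camera axes: x right, y up, looking along -z (the intrinsics and any distortion apply to the point x, -y, -z); pixel columns grow to the right and rows downward; lengths in mm; the calibration is good to about 2 mm. A picture is of the moment at which its call begins. get_calibration takes no time and is no camera call.
- ctrl.job_done(): hands the job in, once; it reports no verdict.
The state is a dict: "clock": time; "q": joint angles; "dq": joint speeds; "joint_torque": joint torques, N m; "eef_pos": TCP position; "tcp_rot": TCP orientation; "contact_force": force on the tool from outside, world axes, zero at the start; "torque": the same for the moment, N m; "opening": finger opening in mm.
Only numpy, scipy, OpenCV 4.12 (cv2) and the standard library are available. Lean on these libraries where they do the work, as an engineer would, in place of code of your own. Each camera call takes 0.05 s, during which the arm holds its last target.

TASK

Load the blue bottle carrier for the next run: put the four amber bottles with flat white screw caps (large round, medium round, small vial and square) each into the insert made for its size and shape, set down upright on the floor of its well. They are full glass bottles: keep them upright and lower them in, do not drop them. The two dropper bottles with rubber teats do not belong in the carrier: leave them standing where they are.

Things in the scene. Friction and masses are not known exactly. Their poses are not given: they have to be found in the camera images.
- large_mid (a point): Large round amber glass bottle, full, with a flat white screw cap: body 60 mm diameter, 110 mm tall in all; the cap is its top 22 mm, 52 mm diameter, and the glass slopes out to the body in the 12 mm below the cap. About 0.26 kg. Stands upright on the bench. This point is on its axis, half-way up; z is its upward axis.
- medium_mid (a point): Medium round amber glass bottle, full, with a flat white screw cap: body 44 mm diameter, 86 mm tall in all; the cap is its top 20 mm, 38 mm diameter, and the glass slopes out to the body in the 12 mm below the cap. About 0.12 kg. Stands upright on the bench. This point is on its axis, half-way up; z is its upward axis.
- vial_mid (a point): Small round amber glass vial, full, with a flat white screw cap: body 28 mm diameter, 61 mm tall in all; the cap is its top 16 mm, 24 mm diameter. About 0.035 kg. Stands upright on the bench. This point is on its axis, half-way up; z is its upward axis.
- square_mid (a point): Square amber glass bottle, full, with a round flat white screw cap: body 46 mm x 46 mm, 110 mm tall in all; the cap is its top 20 mm, 38 mm diameter; below it 10 mm of sloping shoulder and neck, then the square body. About 0.18 kg. Stands upright on the bench. This point is on its axis, half-way up; z is its upward axis. Its x and y axes are square to the flat sides.
- dropper_a_mid (a point): Medium amber glass dropper bottle: round body 44 mm diameter like the medium bottle's, but topped by a narrow white collar (22 mm) and a white rubber teat (15 mm wide); 113 mm tall in all. It stays on the bench. Stands upright on the bench. This point is on its axis, half-way up; z is its upward axis.
- dropper_b_mid (a point): Small amber glass dropper bottle: round body 30 mm diameter, topped by a narrow white collar (18 mm) and a white rubber teat (15 mm wide); 97 mm tall in all. It stays on the bench. Stands upright on the bench. This point is on its axis, half-way up; z is its upward axis.
- well_large: Insert for the large round bottle: round well 76 mm across, open at the top; its floor is 8 mm above the insert's underside. One of four fixed grey plastic inserts, 95 mm square, 50 mm high, set two by two (96 mm apart, in any arrangement) in a low blue tray with 34 mm walls. Origin: centre of the underside, 5 mm above the bench; z up, x and y along the sides.
- well_medium: Insert for the medium round bottle: round well 59 mm across, open at the top; its floor is 14 mm above the insert's underside. One of four fixed grey plastic inserts, 95 mm square, 50 mm high, set two by two (96 mm apart, in any arrangement) in a low blue tray with 34 mm walls. Origin: centre of the underside, 5 mm above the bench; z up, x and y along the sides.
- well_vial: Insert for the small vial: round well 43 mm across, open at the top; its floor is 22 mm above the insert's underside. One of four fixed grey plastic inserts, 95 mm square, 50 mm high, set two by two (96 mm apart, in any arrangement) in a low blue tray with 34 mm walls. Origin: centre of the underside, 5 mm above the bench; z up, x and y along the sides.
- well_square: Insert for the square bottle: square well 61 mm x 61 mm with its sides parallel to the insert's, open at the top; its floor is 8 mm above the insert's underside. One of four fixed grey plastic inserts, 95 mm square, 50 mm high, set two by two (96 mm apart, in any arrangement) in a low blue tray with 34 mm walls. Origin: centre of the underside, 5 mm above the bench; z up, x and y along the sides.
Not all that is in view belongs to the job. Leave any red look-alike of the part that bears vial_mid alone.

How it is judged (in metres and radians):
At the end, for the whole second after the job is handed in: Each of the four screw-cap bottles stands in its own insert: within 13 mm of the insert's centre, its base within 8 mm of the well's floor, upright within 0.12 rad, at rest and released. Both dropper bottles still stand upright within 30 mm of where they were (horizontal distance between large_mid and well_large below 0.013 m and z of large_mid in the frame of well_large between 0.055 and 0.071 m and angle between each of large_mid, medium_mid, vial_mid, square_mid, dropper_a_mid, dropper_b_mid's own z axis and vertical below 0.12 rad and linear speed of each of large, medium, vial, square below 0.02 m/s and horizontal distance between medium_mid and well_medium below 0.013 m and z of medium_mid in the frame of well_medium between 0.049 and 0.065 m and horizontal distance between vial_mid and well_vial below 0.013 m and z of vial_mid in the frame of well_vial between 0.0445 and 0.0605 m and horizontal distance between square_mid and well_square below 0.013 m and z of square_mid in the frame of well_square between 0.055 and 0.071 m and distance of each of dropper_a_mid, dropper_b_mid from where it was at the start of the episode below 0.03 m); the robot touches nothing.
It fails at once if a screw-cap bottle is tipped over (more than 0.7 rad from upright) (angle between any of large_mid, medium_mid, vial_mid, square_mid's own z axis and vertical above 0.7 rad).
It fails at once if a bottle is dropped into its well (faster than 0.65 m/s inside it, a free fall of about 20 mm) ((horizontal distance between large_mid and well_large below 0.03 m and z of large_mid in the frame of well_large below 0.103 m and linear speed of large above 0.65 m/s) or (horizontal distance between medium_mid and well_medium below 0.03 m and z of medium_mid in the frame of well_medium below 0.097 m and linear speed of medium above 0.65 m/s) or (horizontal distance between vial_mid and well_vial below 0.03 m and z of vial_mid in the frame of well_vial below 0.0925 m and linear speed of vial above 0.65 m/s) or (horizontal distance between square_mid and well_square below 0.03 m and z of square_mid in the frame of well_square below 0.103 m and linear speed of square above 0.65 m/s)).
It fails at once if a dropper bottle is moved more than 30 mm or knocked over (distance of any of dropper_a_mid, dropper_b_mid from where it was at the start of the episode above 0.03 m or angle between any of dropper_a_mid, dropper_b_mid's own z axis and vertical above 0.6 rad).
It also fails if it takes over 104 s, if anything falls off the work surface, if the arm or the gripper's body presses on something with over 40 N, if the wrist force passes 120 N, or if a joint passes its speed limit or range.

## Working session

There is one attempt and no reset: what is moved stays moved. The work goes in short steps, Python scripts to look and compute and a tool call to move; the robot and the scene stay as the last step left them, time stands still between calls to the robot, and variables do not carry over. Pictures are saved under pics/ and viewed, and the job is handed in when it is done.

Besides the shell and the picture viewer there is one more tool, called after "Request:" as name([rows], argument=value, ...), one row to a line, values as JSON. drive_tool: Moves the arm, as the interface text tells. Its arguments: {"type":"object","properties":{"plan":{"type":"array"},"grip_force":{"type":"number"}},"required":["plan"]}

```bash
ls; mkdir -p pics; python3 - <<'E'
from bench import ctrl
import cv2, numpy as np
np.set_printoptions(precision=4,suppress=True)
for n in("scene","top"):
    cv2.imwrite(f"pics/{n}0.png",ctrl.get_image(n)); print(n,ctrl.get_calibration(n))
print(ctrl.state())
E
```

```text
pics
scene {'fx': 511.8563353377088, 'fy': 511.8563353377088, 'cx': 278.83818063667076, 'cy': 213.17938111996705, 'cam_to_world': array([[   0.4904,   -0.6842,    0.5398, 1153.9324],
       [   0.8714,    0.3941,   -0.2921, -323.3171],
       [  -0.0129,    0.6136,    0.7895,  961.4201],
       [   0.    ,    0.    ,    0.    ,    1.    ]])}
top {'fx': 430.1339559763568, 'fy': 430.1339559763568, 'cx': 275.0875028740487, 'cy': 209.4187412331492, 'cam_to_world': array([[  -0.005 ,    0.9877,   -0.1565,  378.2963],
       [  -1.    ,   -0.0038,    0.0077,   -0.39  ],
       [   0.007 ,    0.1565,    0.9876, 1120.9179],
       [   0.    ,    0.    ,    0.    ,    1.    ]])}
{'clock': 0.1, 'q': array([ 1.0016,  0.3134,  1.4983,  0.    ,  1.331 , -0.2235]), 'dq': array([ 0.0011, -0.0009, -0.0023, -0.0017, -0.002 ,  0.0006]), 'joint_torque': array([  0.003 , -41.2906, -26.0142,  -0.0002,   0.003 ,   0.    ]), 'eef_pos': array([177.8295, 493.7216, 230.781 ]), 'tcp_rot': array([-3.1413,  0.0012,  1.225 ]), 'contact_force': array([-0.4474,  0.9479,  0.6031]), 'torque': array([ 0.0144, -0.0499, -0.0671]), 'opening': 85.03423069260737}
```

View pics/scene0.png

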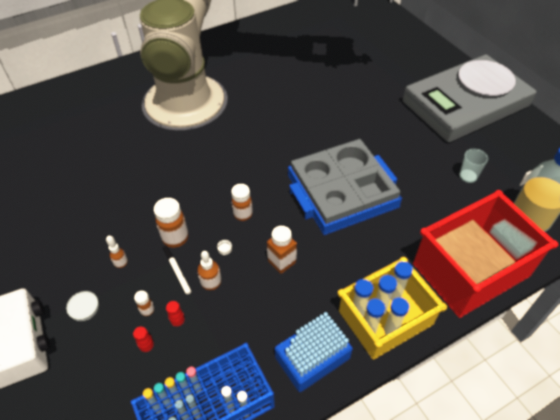

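View pics/top0.png

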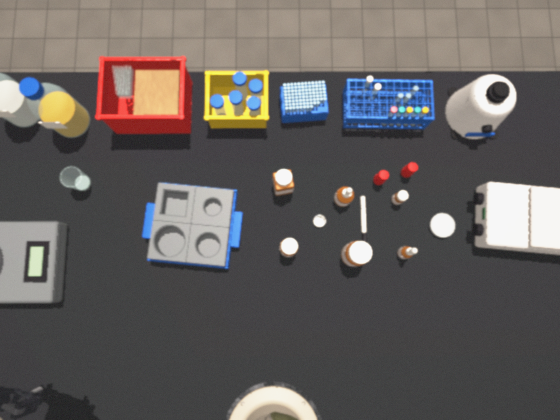

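```bash
cat > h.py <<'E'
import numpy as np, cv2
from bench import ctrl
C={n:ctrl.get_calibration(n) for n in("scene","top")}
def px2w(n,u,v,z):
    c=C[n];T=np.array(c["cam_to_world"])
    d=T[:3,:3]@np.array([(u-c["cx"])/c["fx"],-(v-c["cy"])/c["fy"],-1.])
    o=T[:3,3]; return o+d*(z-o[2])/d[2]
def w2px(n,p):
    c=C[n];T=np.array(c["cam_to_world"]); q=T[:3,:3].T@(np.asarray(p,float)-T[:3,3])
    return np.array([c["cx"]+c["fx"]*q[0]/-q[2], c["cy"]-c["fy"]*q[1]/-q[2]])
E
python3 - <<'E'
import cv2
t=cv2.imread("pics/top0.png")
cv2.imwrite("pics/t_a.png",cv2.resize(t[150:280,260:420],None,fx=5,fy=4.6,interpolation=cv2.INTER_CUBIC)[:598])
cv2.imwrite("pics/t_b.png",cv2.resize(t[170:280,135:255],None,fx=5,fy=5,interpolation=cv2.INTER_CUBIC))
s=cv2.imread("pics/scene0.png")
cv2.imwrite("pics/s_a.png",cv2.resize(s[175:335,100:310],None,fx=3.7,fy=3.7,interpolation=cv2.INTER_CUBIC))
cv2.imwrite("pics/s_b.png",cv2.resize(s[130:240,280:410],None,fx=5,fy=5,interpolation=cv2.INTER_CUBIC))
E
```

```text
(no output)
```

View pics/t_a.png

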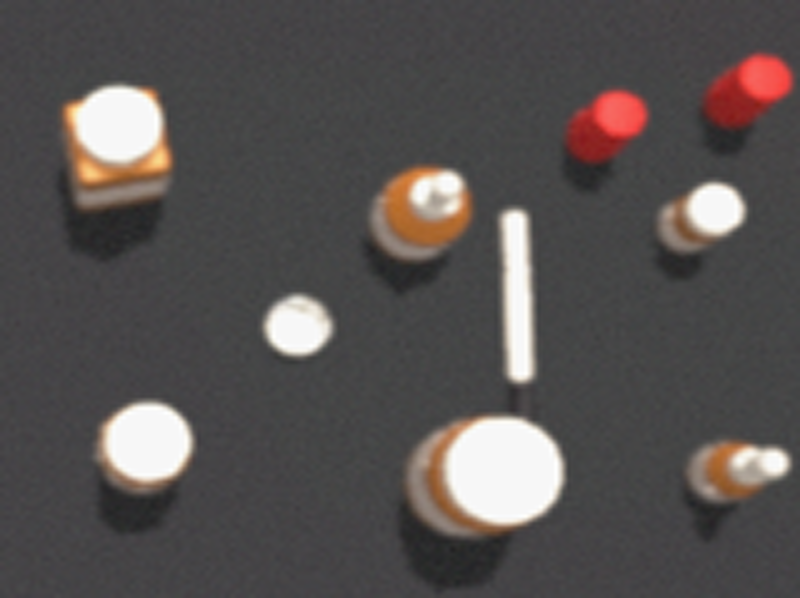

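View pics/t_b.png

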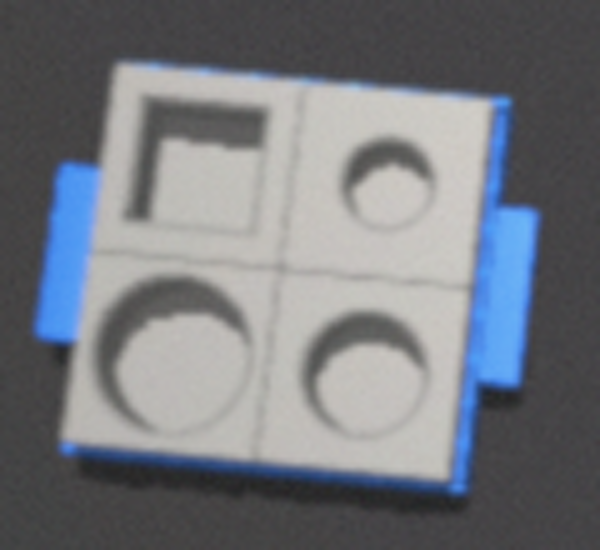

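View pics/s_a.png

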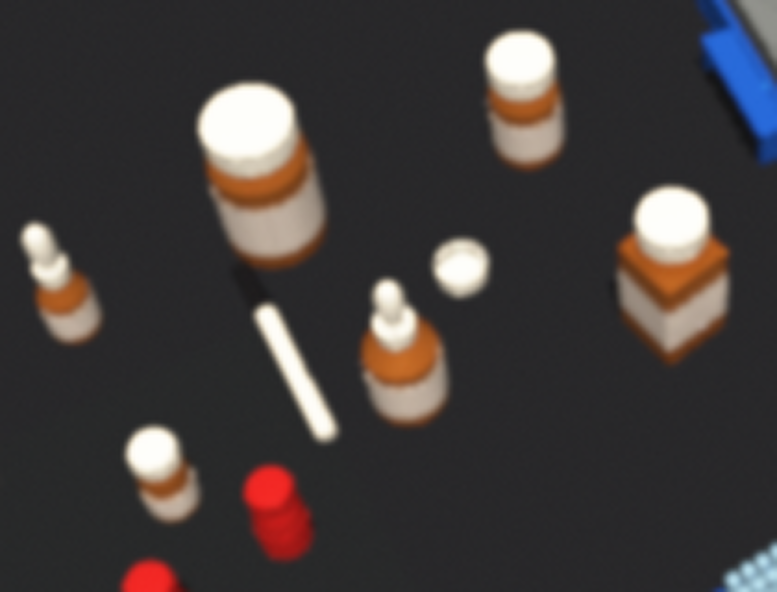

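View pics/s_b.png

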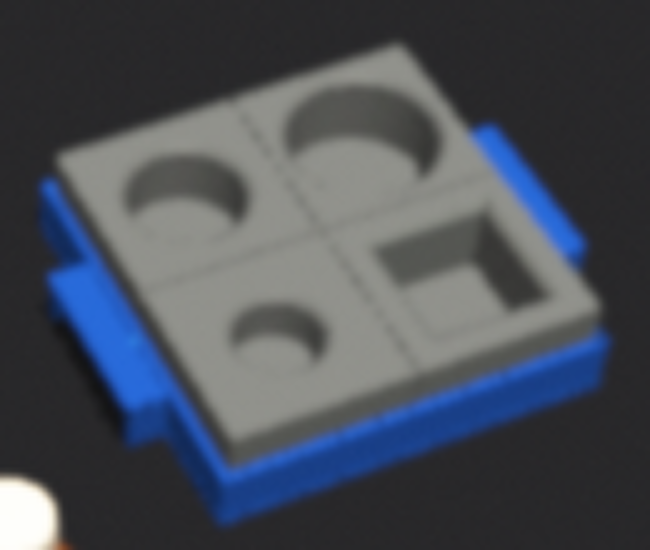

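```bash
cat > meas.py <<'E'
from h import *
from scipy.optimize import least_squares
def capfit(n,img,seed,H,ch,d,thr):
    # model-silhouette fit of the cap's white mask, centroid matched
    u,v=w2px(n,[*seed,H-ch/2])
    u0,v0=int(u)-25,int(v)-25; S=4
    big=cv2.resize(img[v0:v0+50,u0:u0+50],None,fx=S,fy=S,interpolation=cv2.INTER_CUBIC)
    m=(big.min(2)>thr).astype(np.uint8)
    k,lab,st,ce=cv2.connectedComponentsWithStats(m)
    c=[i for i in range(1,k) if st[i,4]>100]
    i=min(c,key=lambda i:np.hypot(*(ce[i]-100)))
    area=st[i,4]/S**2; cm=(ce[i]+.5)/S-.5+[u0,v0]
    p=np.array(seed,float)
    for _ in range(6):
        a=np.linspace(0,2*np.pi,72)
        pts=np.array([w2px(n,[p[0]+d/2*np.cos(t),p[1]+d/2*np.sin(t),z]) for t in a for z in (H,H-ch)])
        hull=cv2.convexHull((pts*64).astype(np.float32)); M=cv2.moments(hull)
        mc=np.array([M['m10'],M['m01']])/M['m00']/64
        w=px2w(n,*cm,H)-px2w(n,*mc,H); p+=w[:2]
    return p,area,M['m00']/4096
E
python3 - <<'E'
from meas import *
np.set_printoptions(precision=1,suppress=True)
I={n:cv2.imread(f"pics/{n}0.png") for n in C}
B={'large':((260+505/5,150+475/4.6),110,22,52),'medium':((260+148/5,150+445/4.6),86,20,38),'vial':((260+715/5,150+210/4.6),61,16,24),'square':((260+118/5,150+125/4.6),110,20,38)}
for b,(px,H,ch,d) in B.items():
    seed=px2w("top",*px,H)[:2]
    for n in C:
        for thr in(200,):
            try: print(b,n,thr,*capfit(n,I[n],seed,H,ch,d,thr))
            except Exception as e: print(b,n,e)
for b,px,z in(('dropA',(260+455/5,150+182/4.6),113),('dropB',(260+772/5,150+462/4.6),97),('redA',(260+620/5,150+115/4.6),61),('redB',(260+765/5,150+80/4.6),61),('cap',(260+298/5,150+325/4.6),8)):
    print(b,px2w("top",*px,z))
# carrier
for n,(x0,x1,y0,y1) in {'top':(135,255,170,280),'scene':(280,410,130,240)}.items():
    c=I[n][y0:y1,x0:x1]; S=4
    c=cv2.resize(c,None,fx=S,fy=S,interpolation=cv2.INTER_CUBIC).astype(int)
    m=((c.max(2)-c.min(2)<35)&(c.min(2)>105)).astype(np.uint8)
    k,lab,st,ce=cv2.connectedComponentsWithStats(m); i=1+np.argmax(st[1:,4])
    ct=max(cv2.findContours((lab==i).astype(np.uint8),cv2.RETR_EXTERNAL,cv2.CHAIN_APPROX_NONE)[0],key=len)[:,0]
    pts=np.array([px2w(n,(u+.5)/S-.5+x0,(v+.5)/S-.5+y0,55)[:2] for u,v in ct],np.float32)
    print(n,'rect',cv2.minAreaRect(pts))
E
```

```text
large scene 200 [ 429.7 -207.8] 377.8125 517.4013256262988
large top 200 [ 437.6 -209.6] 403.125 421.43302788073197
medium scene 200 [448.3 -40.3] 182.4375 263.5463357223198
medium top 200 [454.7 -42.1] 209.5625 203.30982562201098
vial scene 200 [ 578.8 -330.9] 108.25 153.37241071648896
vial top 200 [ 583.5 -331.9] 80.9375 90.47640045220032
square scene 200 [614.1 -26.9] 227.5625 319.3664125879295
square top 200 [620.8 -28.6] 208.5 216.7583471396938
dropA [ 585.4 -190.2  113. ]
dropB [ 440.4 -339.5   97. ]
redA [ 633.4 -284.9   61. ]
redB [ 653.  -359.5   61. ]
cap [ 524.5 -125.2    8. ]
top rect ((513.6222534179688, 202.63641357421875), (194.38319396972656, 194.81005859375), 84.0586166381836)
scene rect ((513.5650634765625, 201.05764770507812), (190.80374145507812, 191.77545166015625), 84.03269958496094)
```

```bash
python3 - <<'E'
from meas import *
np.set_printoptions(precision=1,suppress=True)
I={n:cv2.imread(f"pics/{n}0.png") for n in C}
B={'large':((437,-209),110,22,52),'medium':((454,-42),86,20,38),'vial':((583,-332),61,16,24),'square':((620,-28),110,20,38)}
for b,(seed,H,ch,d) in B.items():
    for n in C:
        for thr in(165,185,200,215,230):
          for hh in (.1,ch):
            try: print(b,n,thr,hh,*capfit(n,I[n],seed,H,hh,d,thr))
            except Exception as e: print(b,n,e)
E
```

```text
large scene 165 0.1 [ 442.2 -209.8] 465.0625 366.63345841970295
large scene 165 22 [ 433.3 -208.4] 465.0625 519.5471615585266
large scene 185 0.1 [ 439.3 -209.4] 402.125 364.95522495149635
large scene 185 22 [ 430.4 -207.9] 402.125 517.8148976471275
large scene 200 0.1 [ 438.6 -209.2] 377.8125 364.55635825078934
large scene 200 22 [ 429.7 -207.8] 377.8125 517.4013256262988
large scene 215 0.1 [ 438.3 -209.1] 357.3125 364.32579476968385
large scene 215 22 [ 429.3 -207.7] 357.3125 517.1577832236653
large scene 230 0.1 [ 438.  -209.1] 331.3125 364.18330170656554
large scene 230 22 [ 429.1 -207.7] 331.3125 517.0114893383579
large top 165 0.1 [ 437.  -207.7] 428.8125 386.0983737290371
large top 165 22 [ 437.5 -209.6] 428.8125 421.43624796671793
large top 185 0.1 [ 437.  -207.8] 414.5625 386.0905800589826
large top 185 22 [ 437.5 -209.6] 414.5625 421.4369134285953
large top 200 0.1 [ 437.  -207.8] 403.125 386.08502092654817
large top 200 22 [ 437.6 -209.6] 403.125 421.4330907277763
large top 215 0.1 [ 437.  -207.8] 391.6875 386.0918308752589
large top 215 22 [ 437.5 -209.7] 391.6875 421.45
[... 3041 characters left out ...]
230 0.1 [619.7 -29.9] 193.25 221.14993517333642
square scene 230 20 [613.6 -26.6] 193.25 319.1486778582912
square top 165 0.1 [618.6 -28.4] 227.8125 190.5113790689502
square top 165 20 [620.8 -28.6] 227.8125 216.75617159320973
square top 185 0.1 [618.7 -28.4] 217.1875 190.50595692847855
square top 185 20 [620.8 -28.6] 217.1875 216.75804656278342
square top 200 0.1 [618.7 -28.4] 208.5 190.50469540292397
square top 200 20 [620.8 -28.6] 208.5 216.7583471396938
square top 215 0.1 [618.8 -28.4] 199.375 190.49658983503468
square top 215 20 [620.9 -28.7] 199.375 216.7607750715688
square top 230 0.1 [618.8 -28.5] 188.8125 190.49389153392985
square top 230 20 [621.  -28.7] 188.8125 216.76219798834063
```

```bash
python3 - <<'E'
from h import *
np.set_printoptions(precision=1,suppress=True)
P=[px2w("scene",100+(x+.5)/3.7-.5,175+(y+.5)/3.7-.5,z) for x,y,z in((618,247,80),(672,300,80),(728,253,80),(672,362,0))]
P2=[px2w("top",260+(x+.5)/5-.5,150+(y+.5)/4.6-.5,z) for x,y,z in((65,105,80),(155,88,80),(170,150,80),(78,180,80),(78,208,0),(170,198,0))]
for Q in(P,P2):
    print(np.array(Q))
    for i in range(len(Q)-1):
        d=Q[i+1]-Q[i]; print(np.linalg.norm(d[:2]),np.degrees(np.arctan2(d[1],d[0])))
s=cv2.imread("pics/scene0.png");cv2.imwrite("pics/sq.png",cv2.resize(s[215:280,255:310],None,fx=9,fy=9,interpolation=cv2.INTER_CUBIC))
t=cv2.imread("pics/top0.png");cv2.imwrite("pics/sqt.png",cv2.resize(t[160:205,262:307],None,fx=12,fy=12,interpolation=cv2.INTER_CUBIC))
E
```

```text
[[603.7 -56.   80. ]
 [649.9 -47.1  80. ]
 [638.2  -4.2  80. ]
 [642.  -43.5   0. ]]
47.07343384946961 10.911955719196138
44.481910261707455 105.26268527286419
39.472777240667384 -84.44846472856608
[[636.3  -2.8  80. ]
 [645.6 -47.6  80. ]
 [611.2 -54.7  80. ]
 [594.9  -9.1  80. ]
 [595.1  -9.7   0. ]
 [600.8 -58.6   0. ]]
45.778150370246216 -78.28517363395375
35.042426993922895 -168.3674371571984
48.46677474291486 109.6704098572425
0.6106393200103598 -73.41764548331126
49.228100322264616 -83.3494689126495
```

View pics/sq.png

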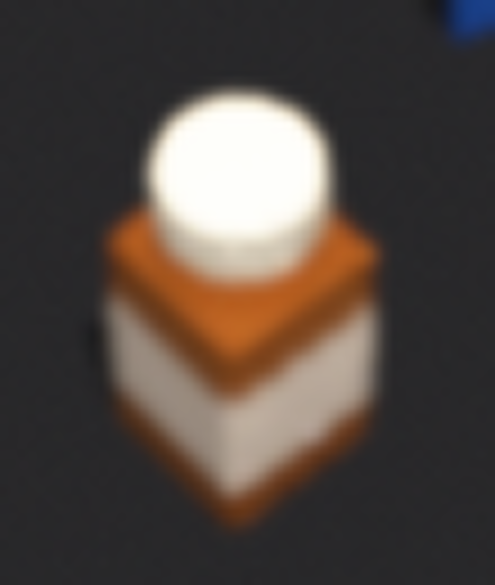

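View pics/sqt.png

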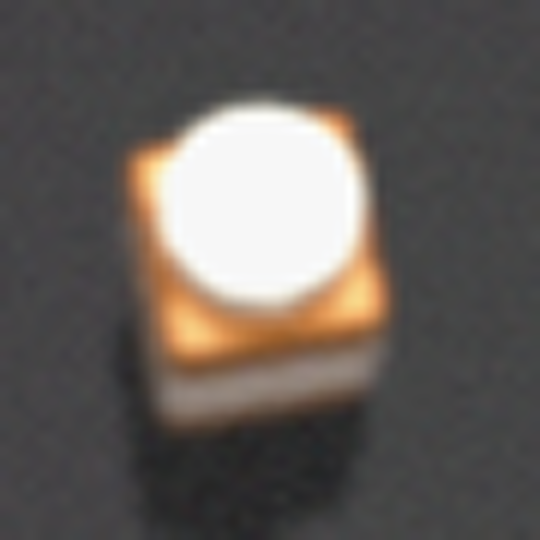

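```bash
cat > mv.py <<'E'
import sys,numpy as np
# usage: mv.py x y z yawdeg  X Y Z YAW -> units
a=list(map(float,sys.argv[1:])); p,q=np.array(a[:4]),np.array(a[4:8])
y=np.radians(p[3]); d=q-p
ux=d[0]*np.cos(y)+d[1]*np.sin(y); uy=d[0]*np.sin(y)-d[1]*np.cos(y)
print("dx %.3f dy %.3f dz %.3f turn %.3f"%(ux/50,uy/50,-d[2]/50,-d[3]/10),"dist",np.linalg.norm(d[:3]).round(1))
E
python3 mv.py 177.961 493.924 231.294 70.19 455 -42.6 231.294 84.05
python3 mv.py 455 -42.6 231.294 84.05 455 -42.6 63 84.05
python3 mv.py 455 -42.6 231.294 84.05 460.9 159 231.294 84.05
```

```text
dx -8.218 dy 8.849 dz -0.000 turn -1.386 dist 603.8
dx 0.000 dy 0.000 dz 3.366 turn -0.000 dist 168.3
dx 4.023 dy -0.301 dz -0.000 turn -0.000 dist 201.7
```

Request:
drive_tool([
  [[70,-0.5,0.54,0,-0.4],[70,-1.3,1.4,0,-0.9],[70,-2.1,2.26,0,-1.39],[70,-2.9,3.12,0,-1.39],[70,-3.7,3.98,0,-1.39],[70,-4.5,4.85,0,-1.39],[70,-5.3,5.71,0,-1.39],[70,-6,6.46,0,-1.39]],
], grip_force=40)

```text
clock: 1.1
eef_pos: [380.6, 100.2, 231.2]
tcp_rot: [-3.142, -0.0, 1.467]
contact_force: [1.4, 1.2, -0.9]
opening: 70.0
```

```bash
python3 -c "
import numpy as np
y=np.radians(70.186);dx,dy=-300,323
X=177.961+dx*np.cos(y)+dy*np.sin(y);Y=493.924+dx*np.sin(y)-dy*np.cos(y);print(X,Y)
import os
os.system(f'python3 mv.py {X} {Y} 231.294 84.09 455 -42.6 100 84.09')
from bench import ctrl
s=ctrl.state();print(s)"
```

```text
dx -2.726 dy 1.787 dz 2.626 turn -0.000 dist 209.3
380.148401618249 102.1980056788918
{'clock': 1.1, 'q': array([-4.24932248e-02,  1.67578362e-02,  1.85095488e+00,  4.79772204e-05,
        1.27389876e+00, -1.50925688e+00]), 'dq': array([-9.82346112e-01,  1.53610722e-01, -1.52791382e-01,  7.60676422e-04,
        7.48344027e-04, -9.77966651e-01]), 'joint_torque': array([  5.5872041 , -28.24928284, -24.14480567,  -0.11575517,
         0.12760299,   1.19977344]), 'eef_pos': array([380.64771382, 100.2321108 , 231.24715356]), 'tcp_rot': array([-3.14157104e+00, -4.46333863e-05,  1.46674962e+00]), 'contact_force': array([ 1.36437074,  1.15261893, -0.93624743]), 'torque': array([ 0.07910708, -0.04059153,  0.03094032]), 'opening': 69.96063869075545}
```

Request:
drive_tool([
  [[60,-0.9,0.6,0,0],[60,-1.9,1.24,0,0],[60,-2.73,1.79,0.3,0],[60,-2.73,1.79,1.1,0],[60,-2.73,1.79,1.8,0],[60,-2.73,1.79,2.2,0],[60,-2.73,1.79,2.3,0],[60,-2.73,1.79,2.3,0]],
])

```text
clock: 2.1
eef_pos: [455.3, -42.8, 116.6]
tcp_rot: [3.141, 0.0, 1.468]
contact_force: [0.5, 0.7, 0.7]
opening: 59.9
```

```bash
cat > look.py <<'E'
import sys
from h import *
t=sys.argv[1]
s=ctrl.state(); np.set_printoptions(precision=2,suppress=True); print(s["clock"],s["eef_pos"],s["tcp_rot"],s["opening"],s["contact_force"])
u,v=w2px("scene",s["eef_pos"]); 
for n in("scene","top"):
    im=ctrl.get_image(n); cv2.imwrite(f"pics/{n}_{t}.png",im)
    u,v=map(int,w2px(n,s["eef_pos"])); w=50
    u=min(max(u,w),560-w);v=min(max(v,w),420-w)
    c=cv2.resize(im[v-w:v+w,u-w:u+w],(390,390),interpolation=cv2.INTER_CUBIC)
    o=c if n=="scene" else np.hstack([o,c])
cv2.imwrite(f"pics/look_{t}.png",o)
E
python3 look.py m1
```

```text
2.1 [455.29 -42.82 116.64] [3.14 0.   1.47] 59.85874235787737 [0.5  0.7  0.71]
```

View pics/look_m1.png

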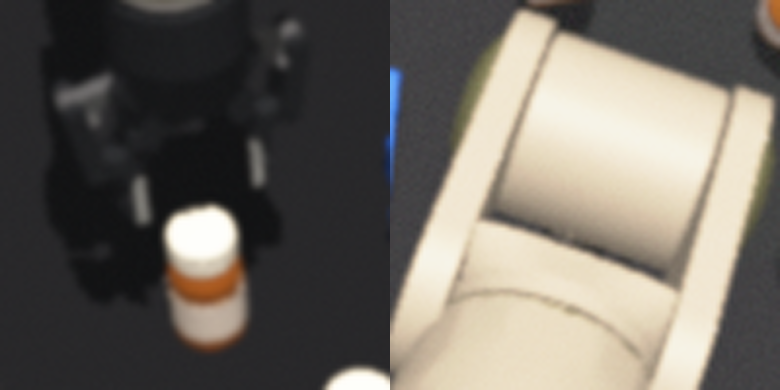

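Request:
drive_tool([
  [[60,0,0,0.5,0],[60,0,0,0.95,0],[60,0,0,1.07,0],[60,0,0,1.07,0],[30,0,0,1.07,0],[30,0,0,1.07,0],[30,0,0,1.07,0],[30,0,0,1.07,0]],
], grip_force=40)

```text
clock: 3.2
eef_pos: [455.8, -42.9, 63.9]
tcp_rot: [3.139, 0.0, 1.468]
contact_force: [0.4, 1.0, 5.4]
opening: 36.8
```

```bash
python3 look.py m2
```

```text
3.2 [455.82 -42.9   63.86] [3.14 0.   1.47] 36.75234084662054 [0.36 1.04 5.44]
```

View pics/look_m2.png

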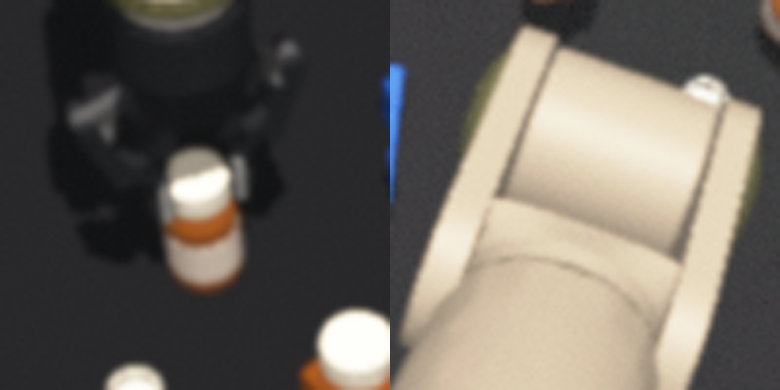

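Request:
drive_tool([
  [[30,0,0,-0.4,0],[30,0,0,-1.2,0],[30,0,0,-2.0,0],[30,0.4,-0.03,-2.6,0],[30,1.2,-0.09,-2.7,0],[30,2.1,-0.15,-2.7,0],[30,3.0,-0.22,-2.7,0],[30,3.6,-0.27,-2.7,0]],
])

```text
clock: 4.3
eef_pos: [459.9, 139.4, 198.1]
tcp_rot: [3.141, -0.0, 1.469]
contact_force: [0.3, 0.6, -2.0]
opening: 36.5
```

```bash
python3 look.py m3
```

```text
4.3 [459.91 139.39 198.09] [ 3.14 -0.    1.47] 36.508414971019015 [ 0.26  0.56 -2.  ]
```

View pics/look_m3.png

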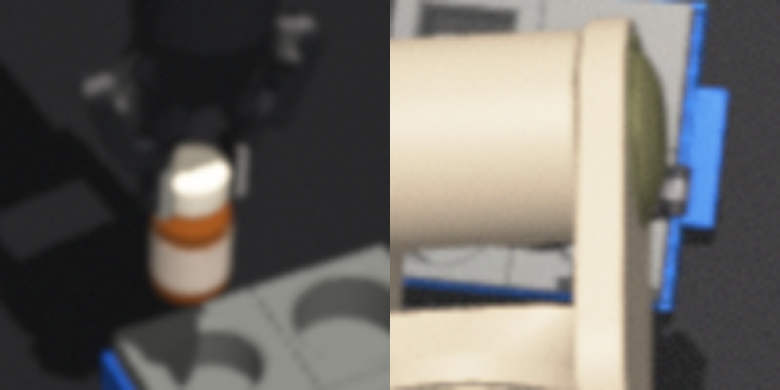

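Request:
drive_tool([
  [[30,0.3,-0.02,0,0],[30,0.42,-0.03,0.1,0],[30,0.42,-0.03,0.5,0],[30,0.42,-0.03,1.0,0],[30,0.42,-0.03,1.5,0],[30,0.42,-0.03,1.9,0],[30,0.42,-0.03,2.1,0],[30,0.42,-0.03,2.2,0]],
])

```text
clock: 5.4
eef_pos: [461.0, 158.5, 87.5]
tcp_rot: [-3.141, 0.0, 1.467]
contact_force: [1.2, 0.1, -1.8]
opening: 36.6
```

```bash
python3 look.py m4
```

```text
5.4 [460.98 158.53  87.53] [-3.14  0.    1.47] 36.57046686662484 [ 1.16  0.11 -1.78]
```

View pics/look_m4.png

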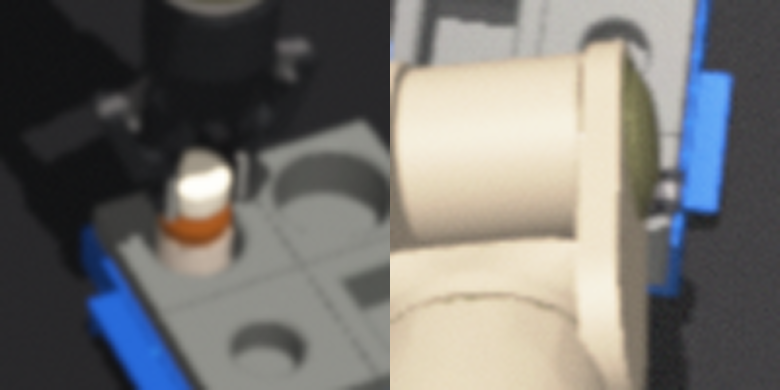

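Request:
drive_tool([
  [[30,0,0,0.07,0],[30,0,0,0.12,0],[30,0,0,0.13,0],[30,0,0,0.13,0],[42,0,0,0.13,0],[60,0,0,0.13,0],[60,0,0,0.1,0],[60,0,0,-0.3,0]],
])

```text
clock: 6.5
eef_pos: [460.2, 158.6, 102.1]
tcp_rot: [-3.139, 0.001, 1.468]
contact_force: [-0.1, -0.7, -0.2]
opening: 59.9
```

```bash
python3 look.py m5;  python3 -c "
import os
os.system('python3 mv.py 460.9 159 102.8 84.09 460.9 159 202.8 84.09')
os.system('python3 mv.py 460.9 159 202.8 84.09 620.3 -29.2 202.8 102.8')
os.system('python3 mv.py 620.3 -29.2 202.8 102.8 620.3 -29.2 87 102.8')
"
```

```text
6.5 [460.18 158.58 102.15] [-3.14  0.    1.47] 59.89223250345443 [-0.07 -0.72 -0.2 ]
dx 0.000 dy 0.000 dz -2.000 turn -0.000 dist 100.0
dx -3.416 dy 3.559 dz -0.000 turn -1.871 dist 246.6
dx 0.000 dy 0.000 dz 2.316 turn -0.000 dist 115.8
```

View pics/look_m5.png

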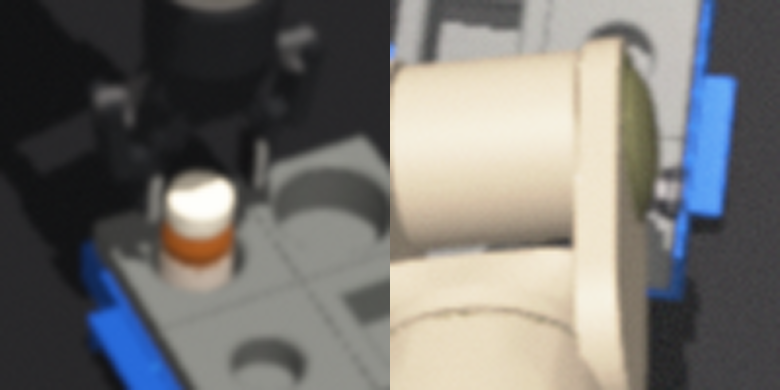

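Request:
drive_tool([
  [[60,0,0,-1.0,0],[60,-0.3,0.3,-1.9,-0.4],[60,-1.1,1.15,-2.0,-1.0],[60,-1.9,1.98,-2.0,-1.6],[60,-2.7,2.81,-2.0,-1.87],[60,-3.3,3.44,-2.0,-1.87],[60,-3.42,3.56,-2.0,-1.87],[60,-3.42,3.56,-1.2,-1.87]],
])

```text
clock: 7.6
eef_pos: [621.7, -30.2, 163.9]
tcp_rot: [3.137, 0.002, 1.793]
contact_force: [0.5, 0.5, -1.0]
opening: 60.3
```

```bash
python3 look.py q1; python3 -c "
import math
y=math.radians(84.09);dx,dy=-171,178
print(460.9+dx*math.cos(y)+dy*math.sin(y),159+dx*math.sin(y)-dy*math.cos(y))"
```

```text
7.6 [621.68 -30.23 163.95] [3.14 0.   1.79] 60.262029392204504 [ 0.45  0.53 -0.99]
620.3466947508757 -29.419084842860446
```

View pics/look_q1.png

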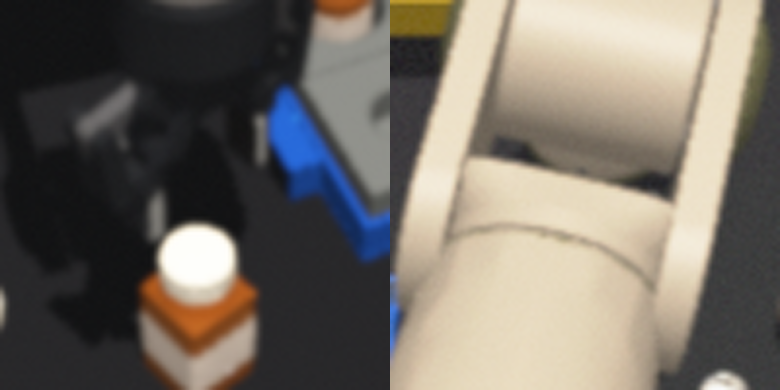

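Request:
drive_tool([
  [[60,0,0,0.5,0],[60,0,0,1.1,0],[60,0,0,1.45,0],[60,0,0,1.52,0],[60,0,0,1.52,0],[30,0,0,1.52,0],[30,0,0,1.52,0],[30,0,0,1.52,0]],
])

```text
clock: 8.7
eef_pos: [620.9, -29.7, 88.1]
tcp_rot: [3.14, 0.001, 1.794]
contact_force: [-0.8, 2.2, 5.8]
opening: 36.6
```

```bash
python3 look.py q2; python3 -c "
import os
os.system('python3 mv.py 620.3 -29.4 86.8 102.79 566.3 244.6 220 84.05')
"
```

```text
8.7 [620.9  -29.67  88.06] [3.14 0.   1.79] 36.616642172436855 [-0.81  2.18  5.83]
dx 5.583 dy 0.160 dz -2.664 turn 1.874 dist 309.4
```

View pics/look_q2.png

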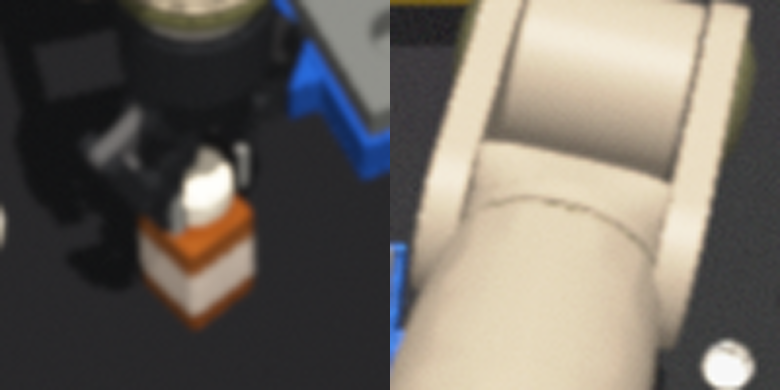

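Request:
drive_tool([
  [[30,0,0,-0.4,0],[30,0,0,-1.2,0],[30,0,0,-2.0,0],[30,0.4,0.01,-2.6,0.2],[30,1.1,0.03,-2.7,0.6],[30,1.9,0.06,-2.7,1.1],[30,2.8,0.08,-2.7,1.5],[30,3.6,0.1,-2.7,1.87]],
])

```text
clock: 9.8
eef_pos: [584.8, 148.3, 221.8]
tcp_rot: [-3.141, 0.0, 1.466]
contact_force: [0.9, 0.3, -1.8]
opening: 36.7
```

```bash
python3 -c "
import math,os
y=math.radians(102.79);dx,dy=180,5
X,Y=620.3+dx*math.cos(y)+dy*math.sin(y),-29.4+dx*math.sin(y)-dy*math.cos(y)
print(X,Y)
os.system(f'python3 mv.py {X} {Y} 221.8 84.09 566.3 244.6 221.8 84.09')"
```

```text
dx 1.898 dy -0.579 dz -0.000 turn -0.000 dist 99.2
585.3278462910063 147.2407327457473
```

Request:
drive_tool([
  [[30,0.6,-0.18,0,0],[30,1.3,-0.4,0,0],[30,1.8,-0.55,0,0],[30,1.9,-0.58,0.2,0],[30,1.9,-0.58,0.7,0],[30,1.9,-0.58,1.1,0],[30,1.9,-0.58,1.3,0],[30,1.9,-0.58,1.4,0]],
])

```text
clock: 10.8
eef_pos: [566.5, 243.9, 151.4]
tcp_rot: [-3.141, 0.0, 1.467]
contact_force: [0.2, 0.3, -2.0]
opening: 37.0
```

```bash
python3 look.py q3
```

```text
10.8 [566.46 243.87 151.39] [-3.14  0.    1.47] 37.032729830552356 [ 0.17  0.29 -2.04]
```

View pics/look_q3.png

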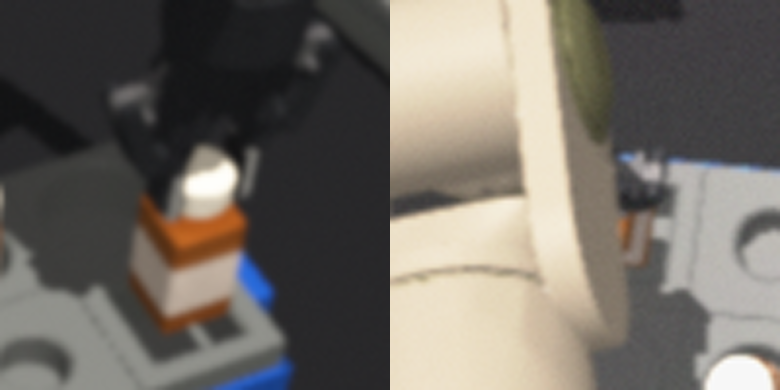

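Request:
drive_tool([
  [[30,0,0,0.15,0],[30,0,0,0.35,0],[30,0,0,0.55,0],[30,0,0,0.75,0],[30,0,0,0.9,0],[30,0,0,0.98,0],[30,0,0,1.04,0],[30,0,0,1.05,0]],
])

```text
clock: 11.9
eef_pos: [567.0, 244.6, 101.0]
tcp_rot: [3.139, -0.001, 1.468]
contact_force: [-2.3, -0.1, 9.6]
opening: 36.5
```

```bash
python3 look.py q4
```

```text
11.9 [567.   244.57 101.01] [ 3.14 -0.    1.47] 36.50299672981022 [-2.32 -0.14  9.55]
```

View pics/look_q4.png

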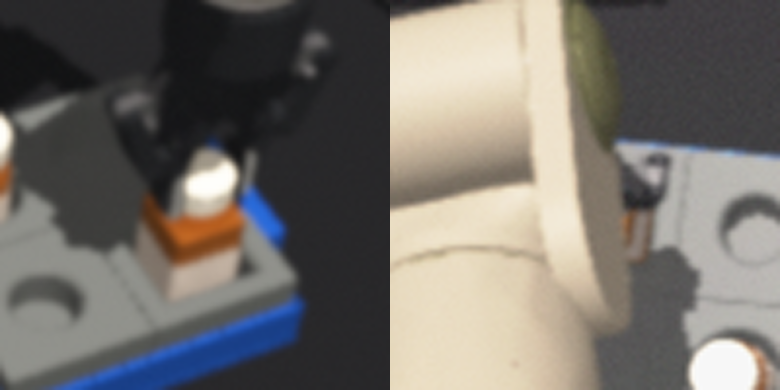

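Request:
drive_tool([
  [[40,0,0,0,0],[60,0,0,0,0],[60,0,0,-0.05,0],[60,0,0,-0.5,0],[70,0,0,-1.5,0],[75,0,0,-2.4,0],[75,-0.3,0,-2.5,0],[75,-1.0,0,-2.5,0]],
])

```text
clock: 13.0
eef_pos: [560.9, 194.5, 224.1]
tcp_rot: [3.141, -0.0, 1.469]
contact_force: [0.1, 0.3, -0.5]
opening: 74.9
```

```bash
python3 look.py q5; python3 -c "
import math,os
y=math.radians(84.09);dx,dy=-50,0
X,Y=566.3+dx*math.cos(y)+dy*math.sin(y),244.6+dx*math.sin(y)-dy*math.cos(y)
print(X,Y)
os.system(f'python3 mv.py {X} {Y} 224.3 84.09 437.8 -209.3 224.3 84.09')"
```

```text
13.0 [560.88 194.48 224.07] [ 3.14 -0.    1.47] 74.89071322206205 [ 0.11  0.28 -0.53]
dx -8.294 dy -1.622 dz -0.000 turn -0.000 dist 422.6
561.1516928193439 194.86575693575296
```

View pics/look_q5.png

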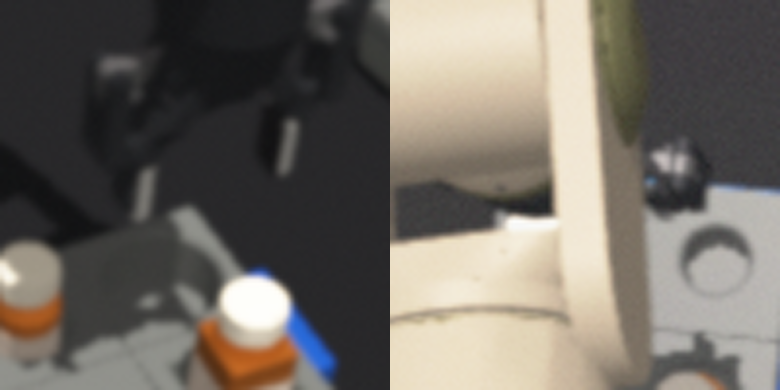

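Square is placed upright. On to the large bottle.

Request:
drive_tool([
  [[80,-0.9,-0.18,0,0],[80,-2.0,-0.39,0,0],[80,-3.2,-0.63,0,0],[80,-4.4,-0.86,0,0],[80,-5.6,-1.1,0,0],[80,-6.8,-1.33,0,0],[80,-7.8,-1.53,0,0],[80,-8.29,-1.62,0,0]],
])

```text
clock: 14.1
eef_pos: [436.9, -211.2, 223.6]
tcp_rot: [-3.141, -0.001, 1.465]
contact_force: [0.6, -0.1, 0.3]
opening: 79.9
```

Request:
drive_tool([
  [[80,0,0,0.2,0],[80,0,0,0.9,0],[80,0,0,1.4,0],[80,0,0,1.5,0],[80,0,0,1.5,0],[80,0,0,1.5,0],[80,0,0,1.5,0],[80,0,0,1.5,0]],
])

```text
clock: 15.1
eef_pos: [438.0, -209.4, 149.6]
tcp_rot: [3.141, 0.0, 1.468]
contact_force: [0.6, -0.7, 0.3]
opening: 80.0
```

```bash
python3 look.py l1
```

```text
15.1 [ 438.02 -209.38  149.65] [3.14 0.   1.47] 79.98325357258697 [ 0.58 -0.71  0.25]
```

View pics/look_l1.png

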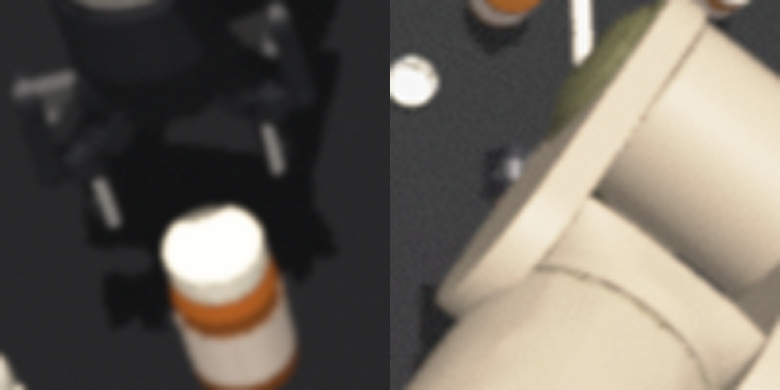

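Request:
drive_tool([
  [[80,0,0,0.5,0],[80,0,0,1.0,0],[80,0,0,1.28,0],[80,0,0,1.34,0],[80,0,0,1.34,0],[45,0,0,1.34,0],[45,0,0,1.34,0],[45,0,0,1.34,0]],
], grip_force=50)

```text
clock: 16.2
eef_pos: [438.3, -209.4, 83.2]
tcp_rot: [3.14, 0.001, 1.468]
contact_force: [-0.7, 1.7, 4.9]
opening: 50.5
```

```bash
python3 look.py l2;python3 mv.py 437.8 -209.3 82.3 84.09 470.8 254.5 222.3 84.09
```

```text
16.2 [ 438.33 -209.45   83.21] [3.14 0.   1.47] 50.49793784384543 [-0.7   1.7   4.87]
dx 9.295 dy -0.299 dz -2.800 turn -0.000 dist 485.6
```

View pics/look_l2.png

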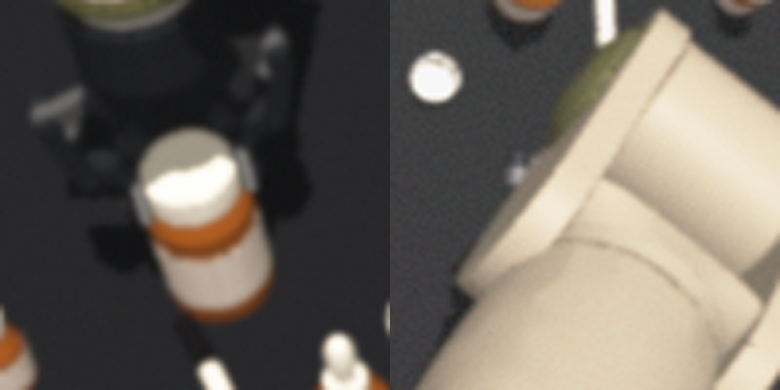

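Request:
drive_tool([
  [[45,0,0,-0.3,0],[45,0,0,-1.0,0],[45,0,0,-1.9,0],[45,0.2,-0.01,-2.7,0],[45,0.8,-0.03,-3.0,0],[45,1.6,-0.05,-3.0,0],[45,2.5,-0.08,-3.0,0],[45,3.4,-0.11,-3.0,0]],
])

```text
clock: 17.3
eef_pos: [449.6, -38.2, 233.1]
tcp_rot: [3.141, 0.0, 1.467]
contact_force: [0.1, -0.2, -2.7]
opening: 50.5
```

Request:
drive_tool([
  [[45,0.9,-0.03,0,0],[45,1.8,-0.06,0,0],[45,2.7,-0.09,0,0],[45,3.6,-0.12,0,0],[45,4.5,-0.14,0,0],[45,5.3,-0.17,0,0],[45,5.8,-0.19,0,0],[45,5.9,-0.19,0.1,0]],
])

```text
clock: 18.3
eef_pos: [470.6, 255.8, 227.9]
tcp_rot: [3.141, -0.0, 1.47]
contact_force: [-0.2, 0.3, -3.0]
opening: 50.7
```

```bash
python3 look.py l3
```

```text
18.3 [470.64 255.85 227.85] [ 3.14 -0.    1.47] 50.69396466999433 [-0.19  0.29 -3.01]
```

View pics/look_l3.png

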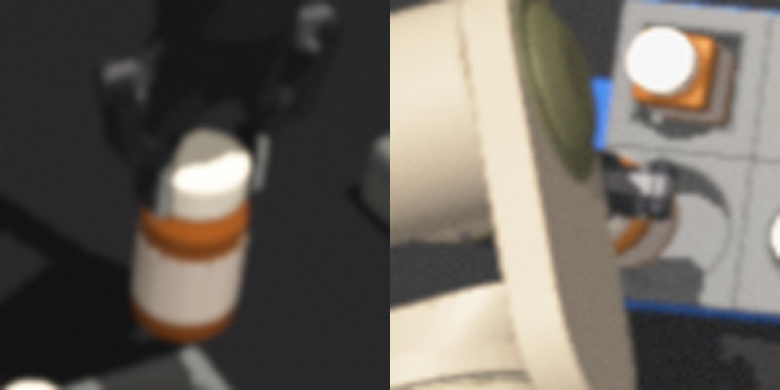

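Request:
drive_tool([
  [[45,0,0,0.4,0],[45,0,0,0.9,0],[45,0,0,1.2,0],[45,0,0,1.5,0],[45,0,0,1.8,0],[45,0,0,2.05,0],[45,0,0,2.25,0],[45,0,0,2.35,0]],
])

```text
clock: 19.4
eef_pos: [470.8, 254.8, 109.2]
tcp_rot: [-3.141, 0.0, 1.468]
contact_force: [0.3, 0.3, -1.9]
opening: 50.5
```

Request:
drive_tool([
  [[45,0,0,0.1,0],[45,0,0,0.18,0],[45,0,0,0.25,0],[45,0,0,0.29,0],[45,0,0,0.3,0],[45,0,0,0.3,0],[45,0,0,0.3,0],[45,0,0,0.3,0]],
])

```text
clock: 20.4
eef_pos: [471.5, 254.9, 96.2]
tcp_rot: [3.14, -0.0, 1.468]
contact_force: [-1.2, -1.4, 8.4]
opening: 50.8
```

```bash
python3 look.py l4
```

```text
20.4 [471.48 254.88  96.2 ] [ 3.14 -0.    1.47] 50.80340621708263 [-1.24 -1.35  8.37]
```

View pics/look_l4.png

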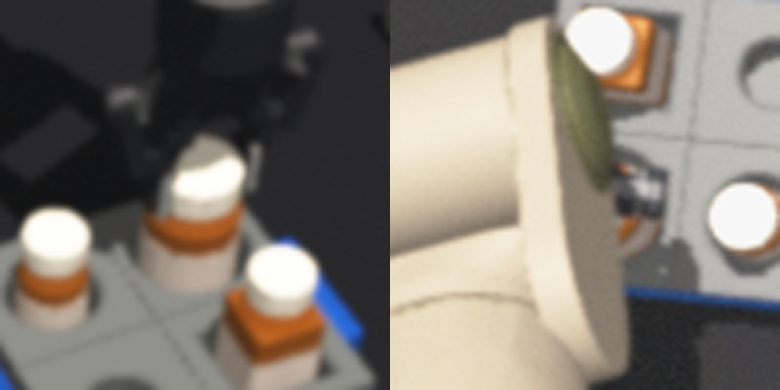

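Request:
drive_tool([
  [[55,0,0,0,0],[72,0,0,0,0],[72,0,0,-0.05,0],[72,0,0,-0.5,0],[72,0,0,-1.4,0],[72,0,0,-2.3,0],[60,-0.3,0,-2.5,0],[50,-1.0,0,-2.5,0]],
])

```text
clock: 21.5
eef_pos: [465.6, 204.7, 220.0]
tcp_rot: [3.141, -0.0, 1.469]
contact_force: [0.2, 0.3, -0.5]
opening: 50.2
```

```bash
python3 look.py l5; python3 -c "
import math,os
y=math.radians(84.09);dx,dy=-50,0
X,Y=470.8+dx*math.cos(y)+dy*math.sin(y),254.5+dx*math.sin(y)-dy*math.cos(y)
print(X,Y)
os.system(f'python3 mv.py {X} {Y} 219.8 84.09 583.4 -331.3 219.8 84.09')"
```

```text
21.5 [465.6  204.71 220.  ] [ 3.14 -0.    1.47] 50.231504039457725 [ 0.24  0.33 -0.54]
dx -10.422 dy 3.446 dz -0.000 turn -0.000 dist 548.8
465.65169281934396 204.76575693575296
```

View pics/look_l5.png

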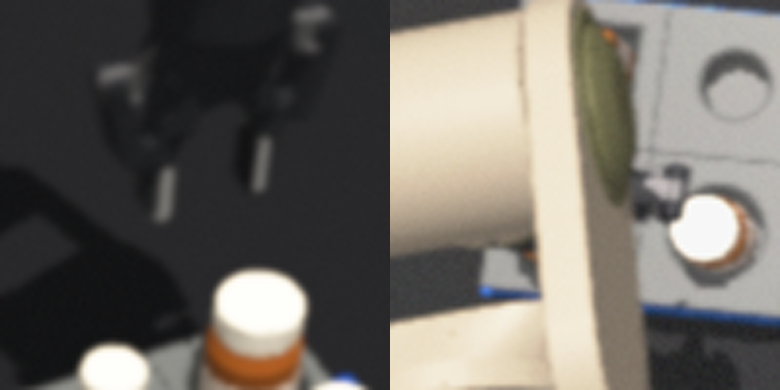

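Request:
drive_tool([
  [[50,-0.9,0.3,0,0],[50,-2.0,0.66,0,0],[50,-3.1,1.02,0,0],[50,-4.2,1.39,0,0],[50,-5.3,1.75,0,0],[50,-6.4,2.12,0,0],[50,-7.5,2.48,0,0],[50,-8.5,2.81,0,0]],
])

```text
clock: 22.6
eef_pos: [561.7, -234.1, 218.8]
tcp_rot: [-3.14, -0.001, 1.467]
contact_force: [1.2, 0.5, 0.3]
opening: 50.1
```

Request:
drive_tool([
  [[50,-0.9,0.3,0,0],[50,-1.6,0.53,0,0],[50,-1.92,0.64,0,0],[50,-1.92,0.64,0.3,0],[50,-1.92,0.64,1.1,0],[50,-1.92,0.64,1.9,0],[50,-1.92,0.64,2.2,0],[50,-1.92,0.64,2.3,0]],
])

```text
clock: 23.6
eef_pos: [583.6, -330.3, 104.4]
tcp_rot: [-3.141, -0.0, 1.468]
contact_force: [0.4, -0.0, 0.6]
opening: 50.1
```

```bash
python3 look.py v1
```

```text
23.6 [ 583.62 -330.33  104.39] [-3.14 -0.    1.47] 50.136525395071956 [ 0.4  -0.01  0.55]
```

View pics/look_v1.png

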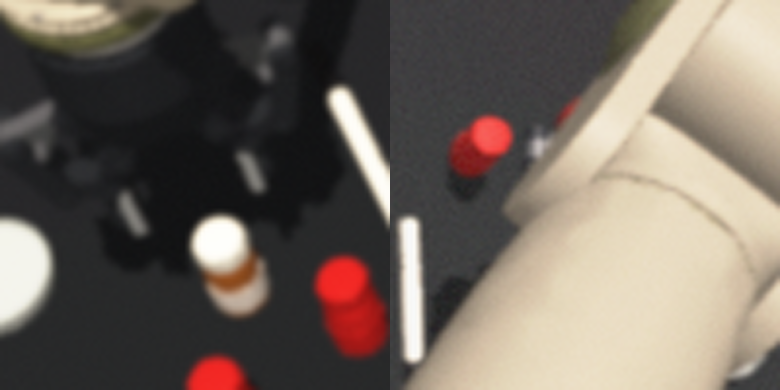

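```bash
python3 - <<'E'
from h import *
im=cv2.imread("pics/scene_v1.png")
e=np.array([583.62,-330.33,104.39]);u,v=map(int,w2px("scene",e));u0,v0=max(u,50)-50,max(v,50)-50
y=np.radians(84.09)
for s in(-25,25):
    for z in (110,130):
        p=w2px("scene",[e[0]+s*np.cos(y),e[1]+s*np.sin(y),z]);print(s,z,p,(p-[u0,v0])*3.9)
print("cap",(w2px("scene",[583.4,-331.3,61])-[u0,v0])*3.9,"base",(w2px("scene",[583.4,-331.3,0])-[u0,v0])*3.9)
c=cv2.resize(im[v0+20:v0+95,u0+15:u0+90],None,fx=8,fy=8,interpolation=cv2.INTER_CUBIC)
cv2.imwrite("pics/v1z.png",c)
E
```

```text
-25 110 [122.09010467 288.49129126] [144.6514082 208.6160359]
-25 130 [119.36374992 283.16632371] [134.01862469 187.84866247]
25 110 [147.82183959 279.22743139] [245.00517442 172.48698242]
25 130 [145.54825905 273.815975  ] [236.1382103  151.38230251]
cap [215.75402171 239.5020682 ] base [241.66771443 294.99992234]
```

View pics/v1z.png

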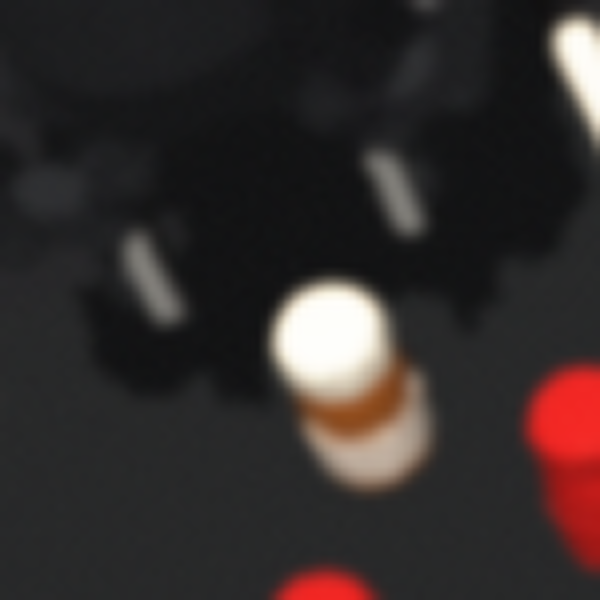

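Request:
drive_tool([
  [[50,0.02,0,0.5,0],[50,0.02,0,1.0,0],[45,0.02,0,1.18,0],[40,0.02,0,1.21,0],[34,0.02,0,1.21,0],[29,0.02,0,1.21,0],[18,0.02,0,1.21,0],[18,0.02,0,1.21,0]],
], grip_force=30)

```text
clock: 24.7
eef_pos: [584.1, -330.2, 45.3]
tcp_rot: [3.14, 0.001, 1.468]
contact_force: [-0.6, 0.6, 6.2]
opening: 22.7
```

```bash
python3 look.py v2;python3 mv.py 583.5 -330.3 44.3 84.09 556.4 149.1 222.3 84.09
```

```text
24.7 [ 584.12 -330.23   45.27] [3.14 0.   1.47] 22.655968315011858 [-0.59  0.58  6.2 ]
dx 9.481 dy -1.526 dz -3.560 turn -0.000 dist 512.1
```

View pics/look_v2.png

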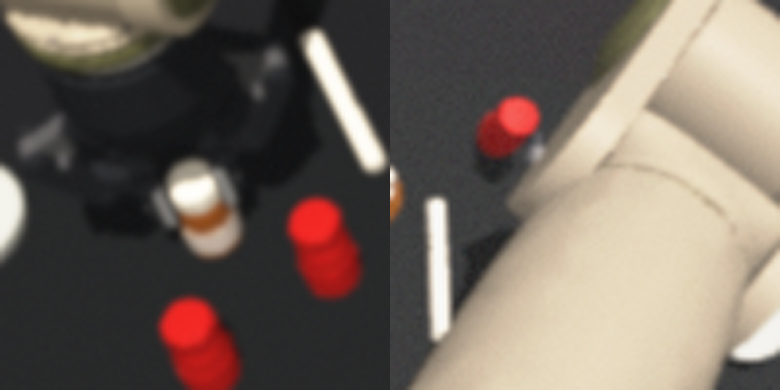

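Request:
drive_tool([
  [[18,0,0,-0.4,0],[18,0,0,-1.2,0],[18,0,0,-2.1,0],[18,0,0,-2.9,0],[18,0.5,-0.08,-3.3,0],[18,1.3,-0.21,-3.4,0],[18,2.2,-0.35,-3.4,0],[18,3.2,-0.52,-3.4,0]],
])

```text
clock: 25.8
eef_pos: [574.1, -166.9, 215.4]
tcp_rot: [3.141, 0.0, 1.467]
contact_force: [1.0, 0.1, -0.9]
opening: 22.9
```

Request:
drive_tool([
  [[18,1.0,-0.16,0,0],[18,2.0,-0.32,0,0],[18,3.0,-0.48,0,0],[18,4.0,-0.64,0,0],[18,5.0,-0.8,0,0],[18,5.8,-0.93,0,0],[18,6.22,-1.0,0,0],[18,6.28,-1.01,0.1,0]],
])

```text
clock: 26.8
eef_pos: [556.4, 150.4, 210.3]
tcp_rot: [3.14, -0.0, 1.469]
contact_force: [-0.2, 0.2, -0.1]
opening: 22.5
```

```bash
python3 look.py v3
```

```text
26.8 [556.43 150.39 210.26] [ 3.14 -0.    1.47] 22.519323247622747 [-0.18  0.24 -0.11]
```

View pics/look_v3.png

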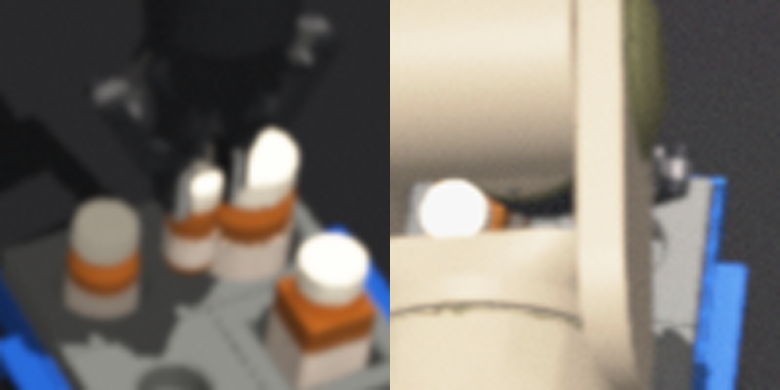

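Request:
drive_tool([
  [[18,0,0,0.3,0],[18,0,0,0.8,0],[18,0,0,1.3,0],[18,0,0,1.7,0],[18,0,0,1.95,0],[18,0,0,2.0,0],[18,0,0,2.0,0],[18,0,0,2.0,0]],
])

```text
clock: 27.9
eef_pos: [556.8, 149.4, 110.0]
tcp_rot: [3.14, -0.0, 1.468]
contact_force: [0.1, 0.2, 0.0]
opening: 22.4
```

```bash
python3 look.py v4
```

```text
27.9 [556.83 149.38 109.99] [ 3.14 -0.    1.47] 22.44524554200807 [0.11 0.17 0.02]
```

View pics/look_v4.png

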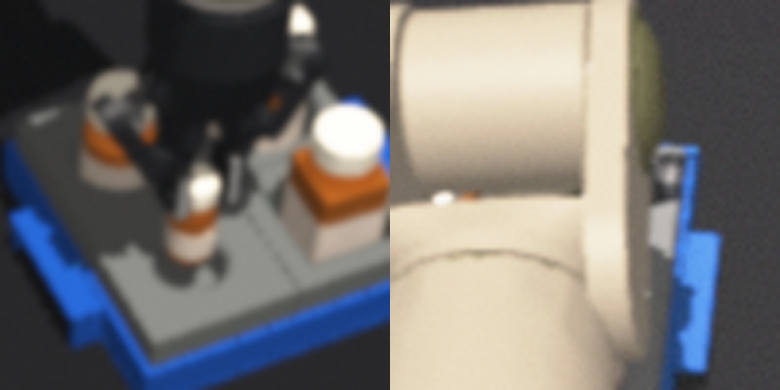

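Request:
drive_tool([
  [[18,0,0,0.15,0],[18,0,0,0.3,0],[18,0,0,0.45,0],[18,0,0,0.58,0],[18,0,0,0.68,0],[18,0,0,0.74,0],[18,0,0,0.76,0],[18,0,0,0.76,0]],
])

```text
clock: 29.0
eef_pos: [556.9, 149.4, 72.3]
tcp_rot: [3.14, -0.0, 1.468]
contact_force: [-3.3, -0.9, 6.5]
opening: 22.6
```

```bash
python3 look.py v5
```

```text
29.0 [556.92 149.38  72.27] [ 3.14 -0.    1.47] 22.61848454871278 [-3.3  -0.89  6.5 ]
```

View pics/look_v5.png

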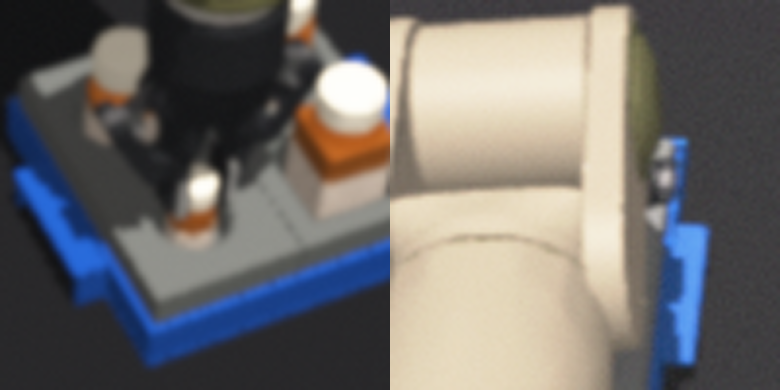

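Request:
drive_tool([
  [[27,0,0,0,0],[33,0,0,0,0],[40,0,0,0,0],[42,0,0,-0.1,0],[42,0,0,-0.5,0],[42,0,0,-1.3,0],[42,0,0,-2.3,0],[42,0,0,-3.2,0]],
])

```text
clock: 30.1
eef_pos: [556.4, 149.4, 233.5]
tcp_rot: [3.141, -0.0, 1.468]
contact_force: [1.4, -0.6, 0.0]
opening: 41.8
```

Request:
drive_tool([
  [[42,-0.8,0,0,0],[42,-1.9,0,0,0],[42,-3.0,0,0,0],[42,-4.0,-0.2,0,0],[42,-4.8,-0.6,0,0],[42,-5.2,-1.2,0,0],[42,-5.4,-1.6,0,0],[42,-5.4,-1.8,0,0]],
])

```text
clock: 31.1
eef_pos: [438.5, -110.2, 231.7]
tcp_rot: [3.141, 0.0, 1.466]
contact_force: [0.1, -0.3, 0.5]
opening: 42.1
```

```bash
python3 look.py e1; python3 - <<'E'
from meas import *
np.set_printoptions(precision=1,suppress=True)
I={n:cv2.imread(f"pics/{n}_e1.png") for n in C}
W={'large':((470.8,254.5),13,110,22,52),'medium':((460.9,159),19,86,20,38),'vial':((556.4,149.1),27,61,16,24),'square':((566.3,244.6),13,110,20,38)}
for b,(s,f,H,ch,d) in W.items():
    for n,c in(("scene",.1),("top",ch)):
        try:
            p,a,m=capfit(n,I[n],s,H+f,c,d,200); print(b,n,p,a,m,"off",p-s)
        except Exception as e: print(b,n,e)
E
```

```text
31.1 [ 438.52 -110.21  231.74] [3.14 0.   1.47] 42.08716356409956 [ 0.13 -0.26  0.54]
large scene [472.2 253.6] 281.1875 271.4510884373449 off [ 1.4 -0.9]
large top [471.4 258.8] 415.3125 442.4993440057151 off [0.6 4.3]
medium scene [461.9 157.9] 163.8125 151.23527893330902 off [ 1.  -1.1]
medium top [460.5 161.2] 213.0625 223.56025937595405 off [-0.4  2.2]
vial scene [555.7 147.5] 81.125 68.29410006501712 off [-0.7 -1.6]
vial top [555.7 150.1] 82.9375 88.28200077917427 off [-0.7  1. ]
square scene [566.4 244.6] 180.4375 166.3179589563515 off [0.1 0. ]
square top [567.  249.3] 216.0625 238.47248377010692 off [0.7 4.7]
```

View pics/scene_e1.png

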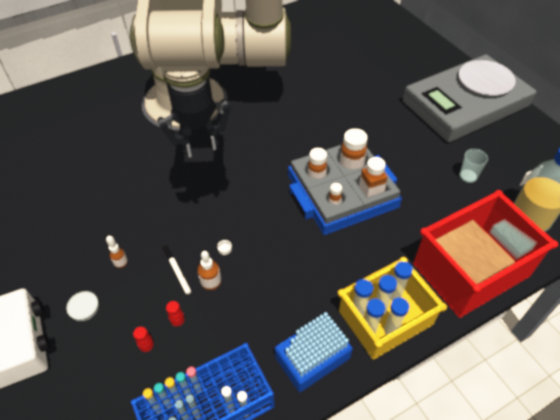

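View pics/top_e1.png

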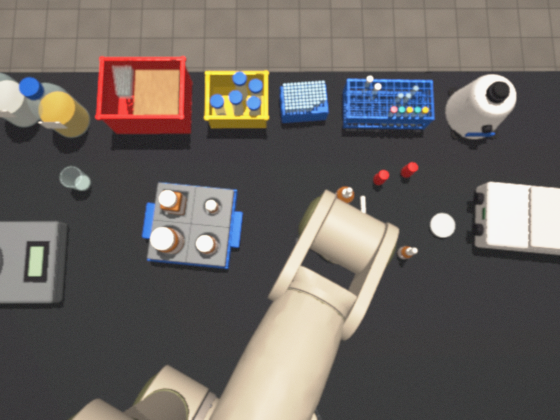

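```bash
python3 - <<'E'
import cv2,numpy as np
s=cv2.imread("pics/scene_e1.png");t=cv2.imread("pics/top_e1.png")
a=cv2.resize(s[125:235,280:410],(390,330),interpolation=3);b=cv2.resize(t[175:275,140:250],(390,330),interpolation=3)
cv2.imwrite("pics/e1z.png",np.hstack([a,b]))
E
```

```text
(no output)
```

View pics/e1z.png

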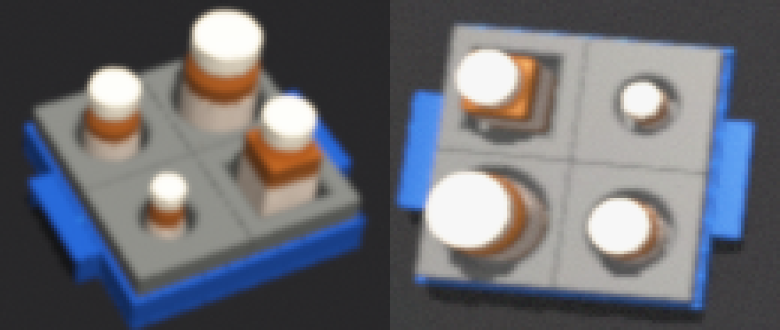

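```bash
python3 -c "
from bench import ctrl
print(ctrl.job_done(), ctrl.state()['clock'])"
```

```text
the job is handed in; nothing more can be done
the job is handed in; nothing more can be done
```

The four screw-cap bottles are in the blue carrier, each in the insert made for it, and the job is handed in. I gripped each one by its cap, lowered it until the wrist force or expected height showed it on the floor of its well, then released it. The square bottle was turned about 19° to line up with its well. I finished at about 31 s of the 104 s allowed; the hand-in gave no verdict.

**Last checks, from the final pictures with the arm well clear:**
- **Upright:** all four bottles stand upright in their own wells.
- **Centring:** the cap centres are within about 5 mm of the well centres I measured; the limit is 13 mm.
- **Disagreement:** the two cameras differ by 3–5 mm in y. The scene camera puts every bottle within 2 mm of centre, while the top camera puts the large and square bottles about 4–5 mm off. I take this to be calibration and cap-outline error, but both readings are inside the limit.
- **Seating depth:** for the large, square and vial bottles I felt an upward force of 6–10 N at the expected floor height just before release. For the medium bottle I did not check the force at contact; it went to the computed height and looks properly seated.
- **Droppers and red look-alikes:** both dropper bottles, and the red look-alikes of the vial, appear at the same place in the pictures as at the start. I compared these by eye only.

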